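# Pack a reed comb in its press cradle and hold it flush

### The job

Two press cradles each hold a black reed comb on a sprung platen. Take the steel packing piece from its wooden holder and slide it, foot down, all the way into the end gap that is wide enough for it, and let go of it there so that it stands upright. Then press that comb fully down until it is flush with the cradle's rails and finish while still holding it pressed down; do not press or shift the comb in the other cradle.

Things in the scene. Friction and masses are not known exactly. Their poses are not given: they have to be found in the camera images.
- cradle_a: aluminium press cradle fixed to the desk, 50 x 200 x 28 mm, origin under its centre, y along it (to the robot's left, turned up to 0.2 rad). Rails (inner faces x = +-15 mm) and end blocks end 28 mm above the desk. Bay from y = -84 mm (comb lies at this end) to y = +84 mm, leaving a gap of 15 to 16 mm at the comb's +y end. Wide enough. The cradles may be swapped: either can be the nearer.
- cradle_b: aluminium press cradle fixed to the desk, 50 x 200 x 28 mm, origin under its centre, y along it (to the robot's left, turned up to 0.2 rad). Rails (inner faces x = +-15 mm) and end blocks end 28 mm above the desk. Bay from y = -84 mm (comb lies at this end) to y = +74 mm, leaving a gap of 4 to 6 mm at the comb's +y end. Too narrow. Both: rails cut down to 16 mm from y = -35 to 35 mm.
- cradle_a_gap (a point): point on the floor of cradle_a, 8 mm above the desk, midway across the gap (local x = 0, y = +76 mm) when the comb lies against the -y end block; axes as the cradle's.
- comb_in_a: black moulded reed comb, 26 x 152 x 14 mm, lying flat on the platen of cradle_a with its length along the cradle's y; origin at the centre of its underside, z up. At rest its top is 36 mm above the desk, 8 mm proud of the rails.
- comb_in_b: black moulded reed comb, 26 x 152 x 14 mm, lying flat on the platen of cradle_b with its length along the cradle's y; origin at the centre of its underside, z up. At rest its top is 36 mm above the desk, 8 mm proud of the rails.
- cradle_a_platen (a joint): how far the sprung platen of cradle_a, with its comb, is pressed down, m: 0 at rest, 0.008 at its firm stop, where the comb's top is flush with the rails (28 mm above the desk). The spring needs about 4 N to start and 10 N at the stop, and pushes the comb up again when let go.
- cradle_b_platen (a joint): the same for cradle_b; it is to stay up at 0.
- holder: wooden holder block fixed to the desk, 60 x 50 x 20 mm, with a slot along its x that holds the packing piece upright; slot floor 6 mm above the desk, slot 28 mm x 15 mm, 14 mm deep; origin at the centre of its underside.
- packing_piece: steel packing piece, 64 mm tall, standing in the holder; origin at the centre of its foot, z up. Blade 24 mm wide (x), 12 mm thick (y), foot tapered to about 8 mm over the lowest 5 mm; from 36 mm up a ribbed grip 26 x 14 mm. 0.09 to 0.18 kg. In the gap its thickness lies along the cradle's y; seated on the floor, its grip stands clear above comb and rails.

How it is judged:
By the outcome, as a careful person would: the job done as asked, in the order asked, and still so for the second after the job is handed in, while the arm keeps its last pose, push and grip.
It also fails if it takes over 42 s, if anything falls off the work surface, if the arm or the gripper's body presses on something with over 40 N, if the wrist force passes 120 N, or if a joint passes its speed limit or range.

### The arm

A 6-joint arm with a two-finger parallel gripper is mounted at the origin on a cart in front of the work surface, level with it; the furniture and walls round the work are solid. World frame = base frame: x ahead of the robot, y to its left, z up, the work surface at z = 0. Lengths are in m, angles in rad, forces in N, time in s.
With the tool pointing down it reaches from about 0.35 to 0.975 m from the base axis. Payload 4.9 kg.
Tool frame: the origin (TCP) lies midway between the tips of the shut fingers; the grasp point (between the pads) lies 19 mm behind it; z points along the fingers, y is the direction in which the jaws open and shut (so a half turn about z gives the same grasp; the last joint's range is limited). The gripper opens to 85 mm and grips with 20 to 120 N. Pads are 22 mm wide; open, the fingers measure 114 mm over their backs; the gripper's body (76 mm by 85 mm) begins 54 mm behind the grasp point. The pads swing forward as they close: fully open they stand 13 mm farther back than shut.
Start: joints at [-1.333, 0.053, 1.613, -0, 1.476, -0.119], TCP at [0.218, -0.586, 0.231] pointing down, gripper open.
Joint ranges: [-3.01, 3.01], [-1.01, 2.22], [0.06, 2.58], [-1.02, 4.17], [0.09, 2.62], [-3.14, 3.14]. Speed limits (rad/s): [2.57, 2.57, 3.14, 3.14, 3.14, 3.14].

### API

Orientations are given as a rotation vector (axis times angle).
In Python, from station import ctrl gives the robot as it stands.
- The arm moves only by the tool play_rows, never from a script. Its argument "motion" is a list that holds one entry, the list of rows, each a list of 7 numbers: the closure, from -1 (fully open) to 1 (shut), then the shift along the tool's x, y, z in cm, then the turn, a rotation vector about the tool's x, y, z in degrees. A call has 1 to 20 rows; each row is the pose to reach, as a shift and turn from the pose measured when the call began, along the tool's axes at that moment; what a row does not reach only later rows make up. A row lasts 1/8 s, in which the tool goes at most 62.5 mm and 10.7 degrees, less where a joint would pass 70% of its speed; a pose out of reach is approached as far as the arm can. A call with a gripper value outside its range is refused whole. The fingers move at their own pace and stop on an object; "newtons" is the grip in N (left out, the last holds). Time passes only in rows, so rows that repeat a pose let the fingers close. It gives the time, the measured TCP pose, the force and the opening at its end, in the units of the state.
- ctrl.get_obs(): the state, without advancing time (a new reading comes with each control period).
- ctrl.get_image(name): name is "scene" or "top" or "wrist"; returns a dict with "color" (420x560x3 uint8, red, green, blue), "mtx" (3x3 intrinsics, pixels), "T" (4x4, takes a point from camera to world coordinates). Camera axes: x right, y up, looking along -z (the intrinsics and any distortion apply to the point x, -y, -z); pixel columns grow to the right and rows downward; lengths in m; the calibration is good to about 2 mm. The wrist camera is an equidistant fisheye: a pixel r from the principal point sees the ray r / f radians off the axis. A picture is of the moment at which its call begins. There is no depth.
- ctrl.finish_job(): hands the job in, once; it reports no verdict.
The state is a dict: "t": time; "q": joint angles; "dq": joint speeds; "effort": joint torques, N m; "tool_pos": TCP position; "tool_rot": TCP orientation; "contact_force": force on the tool from outside, world axes, zero at the start; "wrist_torque": the same for the moment, N m; "opening": finger opening in m.
Only numpy, scipy, OpenCV 4.12 (cv2) and the standard library are available. Lean on these libraries where they do the work, as an engineer would, in place of code of your own. Each camera call takes 0.05 s, during which the arm holds its last target.

## Working session

There is one attempt and no reset: what is moved stays moved. The work goes in short steps, Python scripts to look and compute and a tool call to move; the robot and the scene stay as the last step left them, time stands still between calls to the robot, and variables do not carry over. Pictures are saved under pics/ and viewed, and the job is handed in when it is done.

Besides the shell and the picture viewer there is one more tool, called after ">>>" as name([rows], argument=value, ...), one row to a line, values as JSON. play_rows: Moves the arm, as the interface text tells. Its arguments: {"type":"object","properties":{"motion":{"type":"array"},"newtons":{"type":"number"}},"required":["motion"]}

```bash
mkdir -p pics; ls
python3 - <<'E'
from station import ctrl
import cv2,pickle
o=ctrl.get_obs();print(o)
d={}
for n in("scene","top","wrist"):
    im=ctrl.get_image(n);d[n]=im;cv2.imwrite(f"pics/{n}0.png",im["color"][:,:,::-1]);print(n,im["mtx"].tolist(),im["T"].round(4).tolist(),[k for k in im])
pickle.dump(d,open("im0.pkl","wb"))
E
```

```text
pics
{'t': 0.0, 'q': array([-1.33299301e+00,  5.33455023e-02,  1.61430135e+00, -5.54560530e-05,
        1.47600253e+00, -1.19036984e-01]), 'dq': array([-0.00083114,  0.00054966, -0.00105608,  0.0005933 ,  0.00023732,
        0.0008296 ]), 'effort': array([-3.50687369e-03, -3.93692493e+01, -3.70176101e+01, -3.17300464e-04,
        7.09454980e-03, -3.98947137e-06]), 'tool_pos': array([ 0.2181371 , -0.58502631,  0.23006567]), 'tool_rot': array([-3.08970205e+00, -5.57198635e-01,  2.78112709e-04]), 'contact_force': array([-0.6512814 , -0.68539486,  0.01063238]), 'wrist_torque': array([-0.02319543, -0.01158448,  0.00714741]), 'opening': 0.0854580027649268}
scene [[516.8538795767214, 0.0, 281.698366384791], [0.0, 516.8538795767214, 214.2788335630354], [0.0, 0.0, 1.0]] [[0.9973, -0.0495, 0.0551, 0.5812], [0.0728, 0.795, -0.6023, -0.7965], [-0.014, 0.6046, 0.7964, 0.8583], [0.0, 0.0, 0.0, 1.0]] ['color', 'mtx', 'T']
top [[546.4410847370762, 0.0, 282.17957357609964], [0.0, 546.4410847370762, 205.70797694621882], [0.0, 0.0, 1.0]] [[-0.0202, 0.9889, -0.1474, 0.3878], [-0.9998, -0.0207, -0.002, -0.1755], [-0.005, 0.1473, 0.9891, 1.033], [0.0, 0.0, 0.0, 1.0]] ['color', 'mtx', 'T']
wrist [[325.19226210127806, 0.0, 275.8000910069983], [0.0, 325.19226210127806, 207.6554713203464], [0.0, 0.0, 1.0]] [[0.3487, 0.8995, 0.2632, 0.2851], [-0.9372, 0.3352, 0.0963, -0.5588], [-0.0016, -0.2803, 0.9599, 0.3734], [0.0, 0.0, 0.0, 1.0]] ['color', 'mtx', 'T']
```

View pics/top0.png

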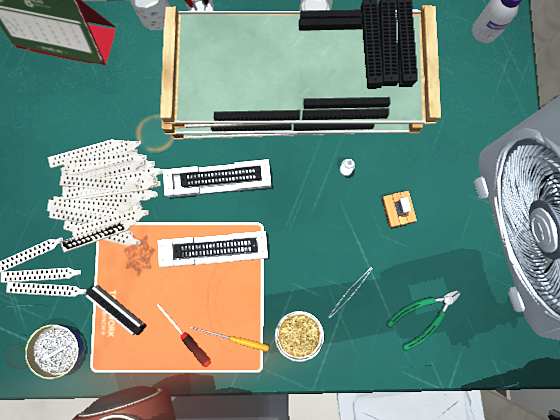

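View pics/scene0.png

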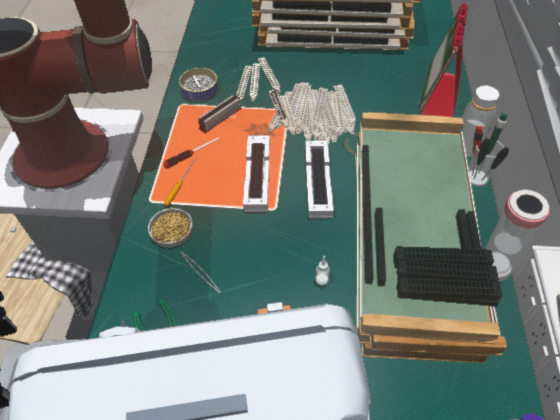

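View pics/wrist0.png

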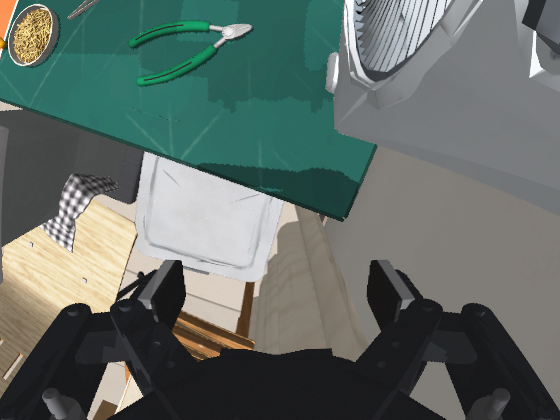

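```bash
cat > h.py <<'E'
import numpy as np,cv2,pickle
def ray(im,u,v):
    K=im["mtx"];T=im["T"];p=np.array([(u-K[0,2])/K[0,0],-(v-K[1,2])/K[1,1],-1.]);return T[:3,3],T[:3,:3]@p
def rayw(im,u,v):
    K=im["mtx"];T=im["T"];a=np.array([u-K[0,2],v-K[1,2]]);r=np.hypot(*a);th=r/K[0,0];s=a/max(r,1e-9)*np.sin(th)
    return T[:3,3],T[:3,:3]@np.array([s[0],-s[1],-np.cos(th)])
def pt(im,u,v,z,w=False):
    o,d=(rayw if w else ray)(im,u,v);return o+d*(z-o[2])/d[2]
def projw(im,P):
    K=im["mtx"];T=im["T"];c=T[:3,:3].T@(np.asarray(P)-T[:3,3]);c=c*[1,-1,-1];th=np.arctan2(np.hypot(c[0],c[1]),c[2]);a=c[:2]/np.hypot(c[0],c[1])*th*K[0,0];return a+K[:2,2]
def proj(im,P):
    K=im["mtx"];T=im["T"];c=T[:3,:3].T@(np.asarray(P)-T[:3,3]);c=c*[1,-1,-1];q=K@c;return q[:2]/q[2]
E
python3 - <<'E'
from h import *
d=pickle.load(open("im0.pkl","rb"));t=d["top"]["color"][:,:,::-1]
a=cv2.resize(t[150:280,145:285],None,fx=5,fy=5,interpolation=cv2.INTER_CUBIC)[:600]
cv2.imwrite("pics/c0.png",cv2.resize(t[150:270,145:285],None,fx=5,fy=5,interpolation=cv2.INTER_CUBIC))
cv2.imwrite("pics/hd0.png",cv2.resize(t[180:240,370:430],None,fx=8,fy=8,interpolation=cv2.INTER_CUBIC))
for m,(x0,y0,x1,y1) in {"far":(155,150,280,205),"near":(150,225,275,275)}.items():
    g=t[y0:y1,x0:x1].astype(int);mask=((g.min(2)>150)&(g.max(2)-g.min(2)<40)).astype(np.uint8)
    mask=cv2.morphologyEx(mask,cv2.MORPH_CLOSE,np.ones((15,15)))
    mask=cv2.morphologyEx(mask,cv2.MORPH_OPEN,np.ones((9,9)))
    cs,_=cv2.findContours(mask,0,2);c=max(cs,key=cv2.contourArea);r=cv2.minAreaRect(c);b=cv2.boxPoints(r)+[x0,y0]
    P=np.array([pt(d["top"],*q,.028) for q in b]);print(m,b.round(1).tolist(),P.round(4).tolist(),P.mean(0).round(4),[np.linalg.norm(P[i]-P[i-1]).round(4) for i in range(4)])
E
```

```text
far [[152.8, 168.2], [268.7, 158.8], [271.0, 187.7], [155.1, 197.0]] [[0.614, 0.0685, 0.028], [0.6273, -0.1499, 0.028], [0.572, -0.1533, 0.028], [0.5588, 0.0633, 0.028]] [ 0.593  -0.0429  0.028 ] [np.float64(0.0554), np.float64(0.2188), np.float64(0.0554), np.float64(0.217)]
near [[156.0, 231.3], [265.0, 223.4], [267.6, 258.7], [158.6, 266.6]] [[0.4945, 0.0607, 0.028], [0.5051, -0.141, 0.028], [0.4399, -0.1447, 0.028], [0.4296, 0.0551, 0.028]] [ 0.4673 -0.0425  0.028 ] [np.float64(0.0652), np.float64(0.2021), np.float64(0.0653), np.float64(0.2001)]
```

View pics/c0.png

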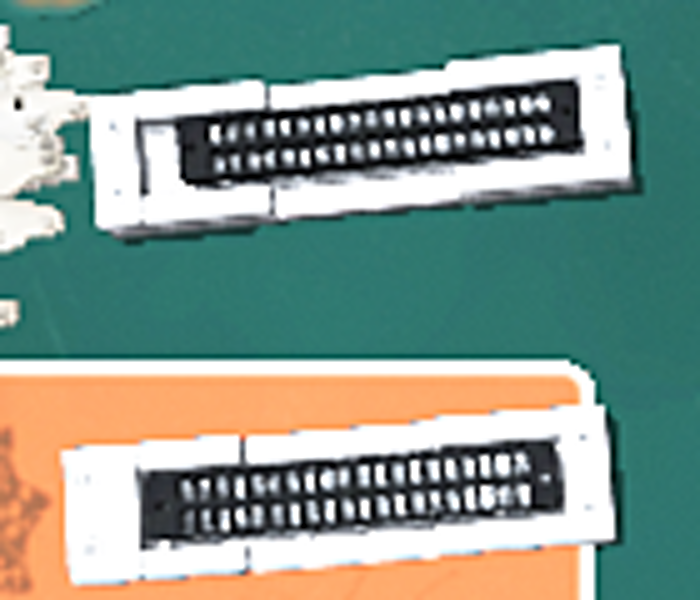

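View pics/hd0.png

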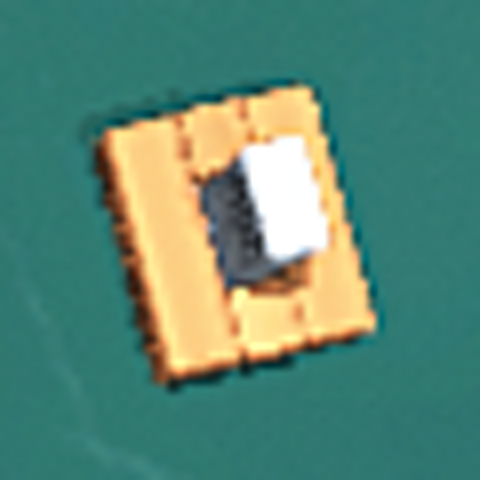

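```bash
cat >> h.py <<'E'
from scipy.spatial.transform import Rotation as R
def rel(o,P,yaw):
    """shift cm in tool axes, and turn deg, to TCP P pointing down with jaw (tool y) axis along world yaw"""
    R0=R.from_rotvec(o["tool_rot"]);best=None
    for k in(0,np.pi):
        y=np.array([np.cos(yaw+k),np.sin(yaw+k),0]);z=np.array([0,0,-1.]);x=np.cross(y,z)
        dr=(R0.inv()*R.from_matrix(np.c_[x,y,z])).as_rotvec(degrees=True)
        if best is None or np.linalg.norm(dr)<np.linalg.norm(best):best=dr
    return (R0.inv().apply(np.array(P)-o["tool_pos"])*100).round(2),best.round(2)
E
python3 - <<'E'
from h import *
from station import ctrl
d=pickle.load(open("im0.pkl","rb"));t=d["top"];o=ctrl.get_obs()
print(R.from_rotvec(o["tool_rot"]).as_matrix().round(3))
A=np.array([pt(t,145+u/5,150+v/5,.028) for u,v in [(92,100),(620,45),(632,180),(103,230)]])
print("A",A.round(4),A.mean(0));
ax=(A[0]+A[3]-A[1]-A[2])/2;print("len",np.linalg.norm(ax),"yaw",np.arctan2(-ax[0],ax[1]))
B=np.array([pt(t,145+u/5,150+v/5,.028) for u,v in [(62,452),(602,405),(614,540),(72,582)]]);print("B",B.mean(0))
H=np.array([pt(t,370+u/8,180+v/8,.020) for u,v in [(105,130),(310,88),(375,325),(167,372)]])
print("H",H.round(4),H.mean(0),[np.linalg.norm(H[i]-H[i-1]).round(4) for i in range(4)])
for i,j in((3,0),(2,1)): w=H[j]-H[i];print("hx yaw",np.arctan2(w[1],w[0]))
G=np.array([pt(t,370+u/8,180+v/8,.070) for u,v in [(240,150),(300,135),(328,240),(268,262)]]);print("G",G.round(4),G.mean(0))
print(rel(o,[G.mean(0)[0]-0.0,G.mean(0)[1],.2],0.2+np.pi/2))
E
```

```text
[[ 0.937  0.349 -0.   ]
 [ 0.349 -0.937  0.002]
 [ 0.    -0.002 -1.   ]]
A [[ 0.6101  0.0484  0.028 ]
 [ 0.627  -0.1505  0.028 ]
 [ 0.5752 -0.1541  0.028 ]
 [ 0.5604  0.0437  0.028 ]] [ 0.59315081 -0.05311184  0.028     ]
len 0.1989470742081892 yaw 0.07979293465544259
B [ 0.45991079 -0.04380123  0.028     ]
H [[ 0.5527 -0.3633  0.02  ]
 [ 0.5617 -0.4119  0.02  ]
 [ 0.5053 -0.424   0.02  ]
 [ 0.4953 -0.375   0.02  ]] [ 0.52875389 -0.39353862  0.02      ] [np.float64(0.0585), np.float64(0.0494), np.float64(0.0576), np.float64(0.05)]
hx yaw 0.20137167218833385
hx yaw 0.21129517822188368
G [[ 0.5394 -0.3839  0.07  ]
 [ 0.5425 -0.3974  0.07  ]
 [ 0.5187 -0.4023  0.07  ]
 [ 0.5141 -0.3888  0.07  ]] [ 0.52868413 -0.39310216  0.07      ]
(array([35.8 , -7.15,  3.05]), array([-0.09, -0.01,  8.98]))
```

>>> play_rows([
  [[-1,2.1,-5.6,0,0,0,0],[-1,4.2,-11.3,0,0,0,0],[-1,6.3,-16.9,0,0,0,0],[-1,12,-15,0,0,0,3],[-1,18,-13,0,0,0,6],[-1,24,-11,0,0,0,9.3],[-1,30,-9,3,0,0,9.3],[-1,35.8,-7.15,8,0,0,9.3],[-1,35.8,-7.15,8,0,0,9.3],[-1,35.8,-7.15,8,0,0,9.3],[-1,35.8,-7.15,8,0,0,9.3]],
])

```text
t: 1.52
tool_pos: [0.5283, -0.3934, 0.1513]
tool_rot: [-3.126, -0.304, 0.0]
contact_force: [-0.4, -1.2, 0.0]
opening: 0.0853
```

```bash
cat > snap.py <<'E'
import sys
from h import *
from station import ctrl
tag=sys.argv[1];d={}
for n in sys.argv[2:]:
    d[n]=ctrl.get_image(n);cv2.imwrite(f"pics/{n}{tag}.png",d[n]["color"][:,:,::-1])
pickle.dump(d,open(f"im{tag}.pkl","wb"));o=ctrl.get_obs();print(o["t"],o["tool_pos"].round(4),R.from_rotvec(o["tool_rot"]).as_matrix().round(3).tolist(),o["contact_force"].round(1),o["opening"])
E
python3 snap.py 1 wrist
```

```text
1.575 [ 0.5283 -0.3937  0.1519] [[0.981, 0.192, 0.001], [0.192, -0.981, 0.0], [0.001, -0.0, -1.0]] [-0.3 -1.2 -0.6] 0.08550203848414273
```

View pics/wrist1.png

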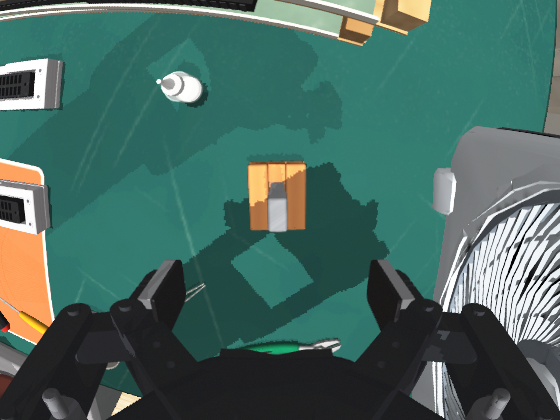

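Run:
```python
from h import *
d=pickle.load(open("im1.pkl","rb"));w=d["wrist"]["color"][:,:,::-1]
cv2.imwrite("pics/w1c.png",cv2.resize(w[150:250,230:330],None,fx=6,fy=6,interpolation=cv2.INTER_CUBIC))
```

```text
(no output)
```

View pics/w1c.png

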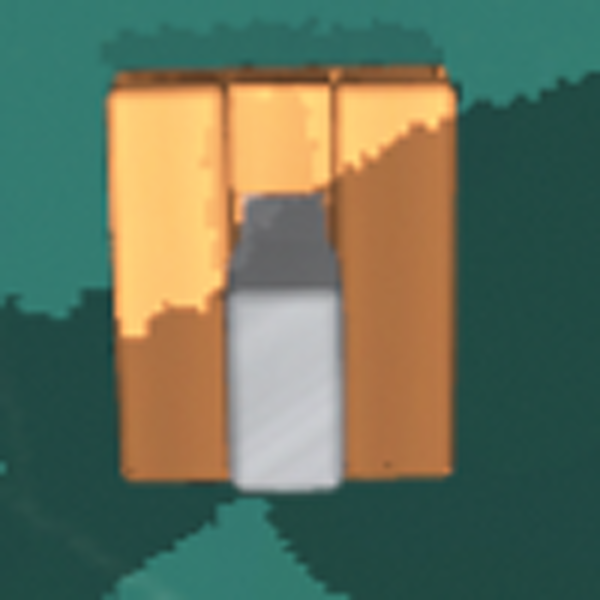

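Run:
```python
from h import *
from station import ctrl
o=ctrl.get_obs()
d=pickle.load(open("im1.pkl","rb"));w=d["wrist"]
G=np.array([pt(w,230+u/6,150+v/6,.070,1) for u,v in [(230,292),(340,292),(342,490),(232,490)]]);print(G.round(4),G.mean(0))
H=np.array([pt(w,230+u/6,150+v/6,.020,1) for u,v in [(108,92),(456,92),(452,474),(124,480)]]);print(H.round(4),H.mean(0))
for Q in(G,H):
  a=Q[0]+Q[1]-Q[2]-Q[3];print(np.arctan2(a[1],a[0]), np.linalg.norm(a)/2)
print(rel(o,[*G.mean(0)[:2],.048],.2+np.pi/2))
```

```text
[[ 0.5395 -0.384   0.07  ]
 [ 0.542  -0.3968  0.07  ]
 [ 0.5174 -0.4022  0.07  ]
 [ 0.5148 -0.3889  0.07  ]] [ 0.5284221 -0.3929754  0.07     ]
[[ 0.552  -0.3627  0.02  ]
 [ 0.5615 -0.4113  0.02  ]
 [ 0.5051 -0.4232  0.02  ]
 [ 0.4946 -0.3751  0.02  ]] [ 0.52828677 -0.3931062   0.02      ]
0.204924849233433 0.02511206003496198
0.2098907040624154 0.058154865653165355
(array([ 0.02, -0.06, 10.39]), array([-0.01, -0.04, -0.36]))
```

>>> play_rows([
  [[-1,0,-0.05,4,0,0,-0.7],[-1,0,-0.05,8,0,0,-0.7],[-1,0,-0.05,10.7,0,0,-0.7],[-1,0,-0.05,10.7,0,0,-0.7],[-1,0,-0.05,10.7,0,0,-0.7],[1,0,-0.05,10.7,0,0,-0.7],[1,0,-0.05,10.7,0,0,-0.7],[1,0,-0.05,10.7,0,0,-0.7],[1,0,-0.05,10.7,0,0,-0.7],[1,0,-0.05,10.7,0,0,-0.7],[1,0,-0.05,10.7,0,0,-0.7],[1,0,-0.05,10.7,0,0,-0.7],[1,0,-0.05,10.7,0,0,-0.7]],
], newtons=60)

```text
t: 3.2
tool_pos: [0.5284, -0.3932, 0.0452]
tool_rot: [3.125, 0.323, 0.002]
contact_force: [-0.9, -0.2, 2.6]
opening: 0.0132
```

```bash
python3 snap.py 2 wrist
```

```text
3.25 [ 0.5284 -0.3933  0.0451] [[0.979, 0.204, 0.001], [0.204, -0.979, 0.0], [0.001, 0.0, -1.0]] [-0.  -0.3  3.1] 0.012559854471272277
```

View pics/wrist2.png

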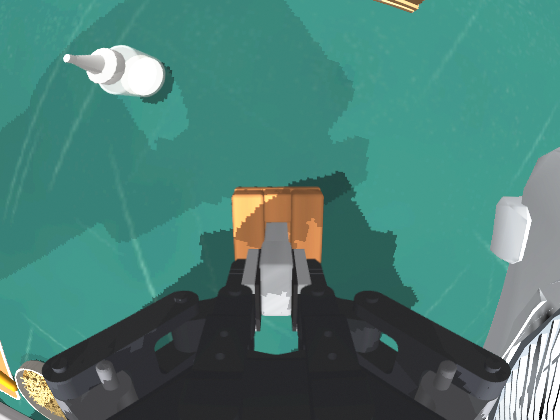

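>>> play_rows([
  [[1,0,0,-4,0,0,0],[1,0,0,-9,0,0,0],[1,0,0,-13,0,0,0],[1,1,-4,-15,0,0,0],[1,3,-10,-15,0,0,1.5],[1,4.5,-16,-15,0,0,3],[1,6,-22,-15,0,0,5],[1,7.7,-28,-15,0,0,7.2],[1,9.5,-34,-15,0,0,7.2],[1,11.2,-39.5,-14,0,0,7.2],[1,11.2,-39.5,-12,0,0,7.2],[1,11.2,-39.5,-12,0,0,7.2],[1,11.2,-39.5,-12,0,0,7.2]],
])

```text
t: 4.88
tool_pos: [0.5571, 0.015, 0.165]
tool_rot: [3.139, 0.123, 0.001]
contact_force: [0.8, -0.2, -0.7]
opening: 0.0127
```

```bash
python3 snap.py 3 wrist scene
```

```text
4.975 [0.5576 0.0149 0.1659] [[0.997, 0.078, 0.002], [0.078, -0.997, -0.0], [0.002, 0.0, -1.0]] [ 0.4 -0.1 -0.4] 0.012690064621355383
```

View pics/wrist3.png

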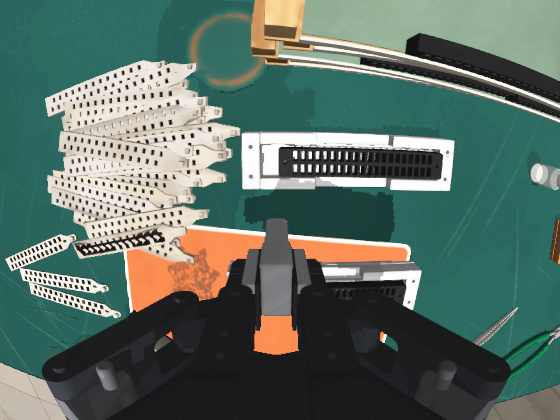

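View pics/scene3.png

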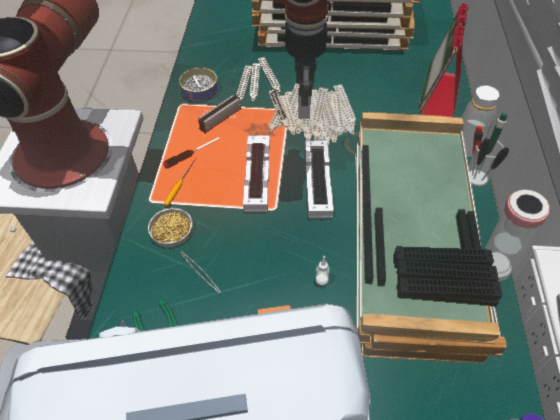

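Piece held at about (275,260); cradle A's gap is at about (272,163) in the wrist view. Zooming.

Run:
```python
from h import *
d=pickle.load(open("im3.pkl","rb"));w=d["wrist"]["color"][:,:,::-1]
cv2.imwrite("pics/w3a.png",cv2.resize(w[125:195,235:335],None,fx=8,fy=8,interpolation=cv2.INTER_CUBIC))
cv2.imwrite("pics/w3b.png",cv2.resize(w[125:195,375:475],None,fx=8,fy=8,interpolation=cv2.INTER_CUBIC))
cv2.imwrite("pics/w3p.png",cv2.resize(w[205:325,230:320],None,fx=5,fy=5,interpolation=cv2.INTER_CUBIC))
```

```text
(no output)
```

View pics/w3a.png

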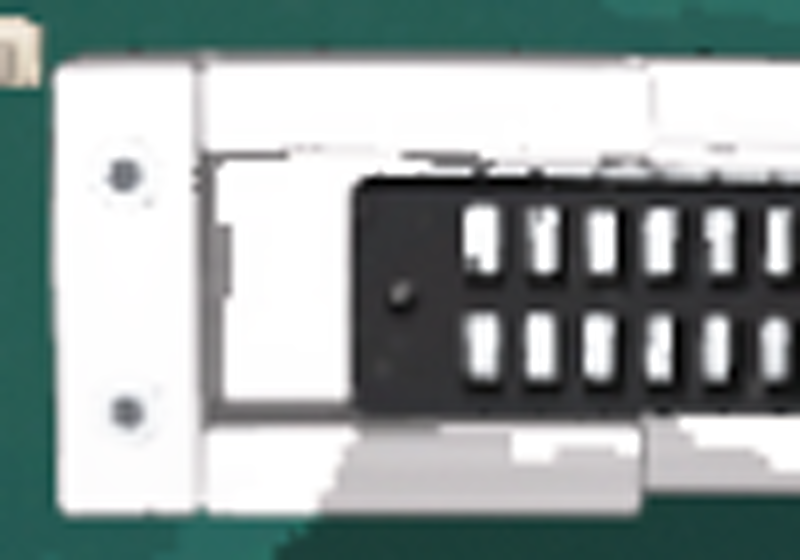

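View pics/w3b.png

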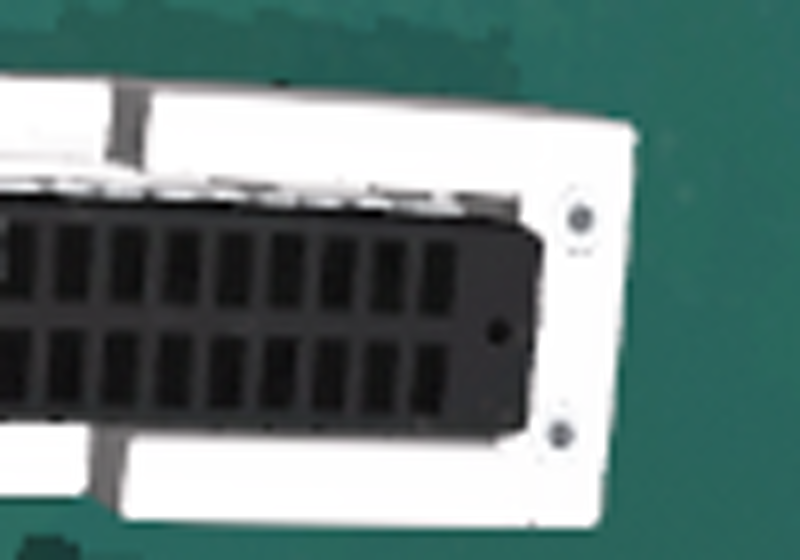

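View pics/w3p.png

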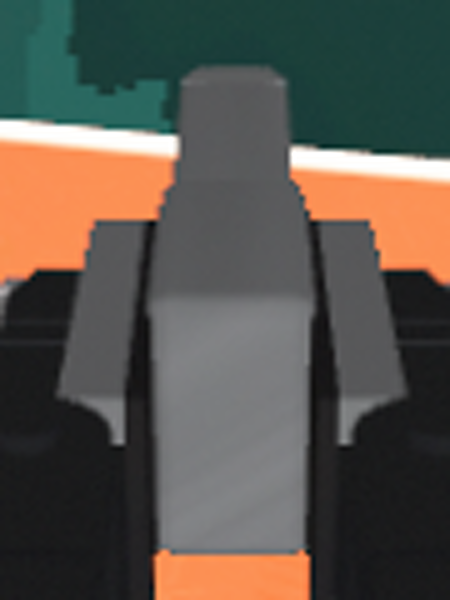

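Run:
```python
from h import *
from station import ctrl
o=ctrl.get_obs();d=pickle.load(open("im3.pkl","rb"));w=d["wrist"]
f=lambda u,v,z,ox=235,s=8,oy=125:pt(w,ox+u/s,oy+v/s,z,1)
C=[f(55,65,.028),f(633,128,.028,375),f(598,525,.028,375),f(62,513,.028)]
C=np.array(C);print("corners",C.round(4),C.mean(0).round(4))
ax=(C[0]+C[3]-C[1]-C[2])/2;yaw=np.arctan2(-ax[0],ax[1]);print(np.linalg.norm(ax),yaw)
y=ax/np.linalg.norm(ax);x=np.array([y[1],-y[0],0]);c=C.mean(0)
loc=lambda p:(((p-c)@x*1000).round(1),((p-c)@y*1000).round(1))
for n,p in dict(eb1=f(200,160,.028),eb2=f(200,415,.028),comb1=f(354,185,.036),comb2=f(356,408,.036),combR1=f(540,240,.036,375),combR2=f(527,425,.036,375),railT=f(300,152,.028),railB=f(300,424,.028)).items():print(n,loc(p))
zf=o["tool_pos"][2]-.0391
for u,v in((192,66),(275,66)):
    p=pt(w,230+u/5,205+v/5,zf,1);print("foot",R.from_rotvec(o["tool_rot"]).inv().apply(p-o["tool_pos"]).round(4))
for u,v in((148,303),(315,303),(155,550),(308,550)):
    p=pt(w,230+u/5,205+v/5,zf+.064,1);print("top",R.from_rotvec(o["tool_rot"]).inv().apply(p-o["tool_pos"]).round(4))
g=c+y*.076;print("gap",g,rel(o,[g[0],g[1],.1],yaw+np.pi/2))
```

```text
corners [[ 0.6108  0.0501  0.028 ]
 [ 0.6258 -0.1483  0.028 ]
 [ 0.5772 -0.1526  0.028 ]
 [ 0.5614  0.0464  0.028 ]] [ 0.5938 -0.0511  0.028 ]
0.19928918326993192 0.07709046936099365
eb1 (np.float64(14.3), np.float64(84.0))
eb2 (np.float64(-13.8), np.float64(84.3))
comb1 (np.float64(12.4), np.float64(67.5))
comb2 (np.float64(-11.5), np.float64(67.3))
combR1 (np.float64(11.0), np.float64(-82.8))
combR2 (np.float64(-10.8), np.float64(-83.4))
railT (np.float64(15.1), np.float64(73.3))
railB (np.float64(-14.8), np.float64(73.3))
foot [ 0.0114 -0.0061  0.0391]
foot [0.0114 0.0036 0.0391]
top [ 0.0124 -0.0083 -0.0249]
top [ 0.0124  0.0051 -0.0249]
top [-0.0119 -0.0082 -0.0249]
top [-0.0119  0.0051 -0.0249]
gap [0.58795219 0.02465378 0.028     ] (array([ 3.09, -0.74,  6.59]), array([ 0.02, -0.12,  0.06]))
```

>>> play_rows([
  [[1,0.6,-0.67,3,0,0,0],[1,0.6,-0.67,6,0,0,0],[1,0.6,-0.67,7.9,0,0,0],[1,0.6,-0.67,7.9,0,0,0],[1,0.6,-0.67,7.9,0,0,0],[1,0.6,-0.67,7.9,0,0,0]],
])

```text
t: 5.72
tool_pos: [0.5644, 0.0219, 0.0886]
tool_rot: [3.139, 0.123, 0.008]
contact_force: [-0.5, 0.2, -0.3]
opening: 0.0128
```

```bash
python3 snap.py 4 wrist top scene;  python3 - <<'E'
from h import *
d=pickle.load(open("im4.pkl","rb"));w=d["wrist"]["color"][:,:,::-1]
cv2.imwrite("pics/w4a.png",cv2.resize(w[150:270,200:350],None,fx=5,fy=5,interpolation=cv2.INTER_CUBIC))
t=d["top"]["color"][:,:,::-1];cv2.imwrite("pics/t4.png",cv2.resize(t[140:220,145:245],None,fx=7,fy=7,interpolation=cv2.INTER_CUBIC))
E
```

```text
5.875 [0.5638 0.0221 0.0879] [[0.997, 0.078, 0.004], [0.078, -0.997, -0.0], [0.004, 0.001, -1.0]] [ 0.6  0.1 -0.8] 0.012740605414930642
```

View pics/w4a.png

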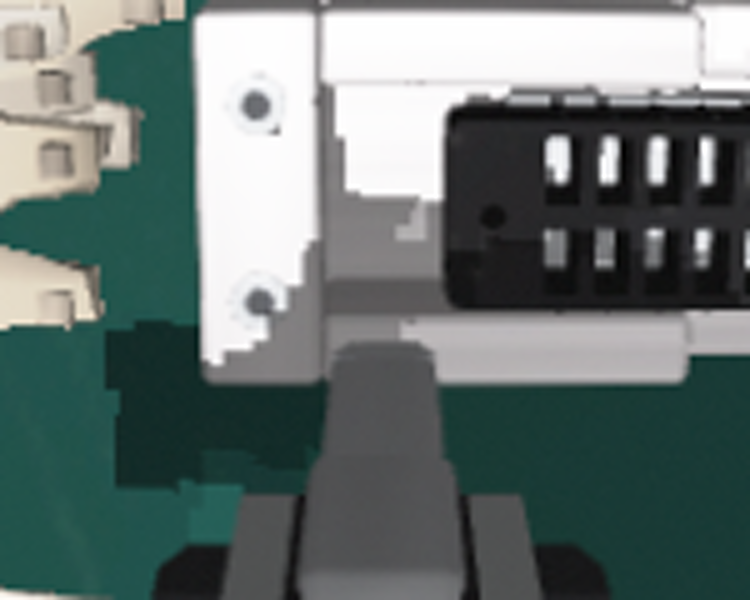

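View pics/t4.png

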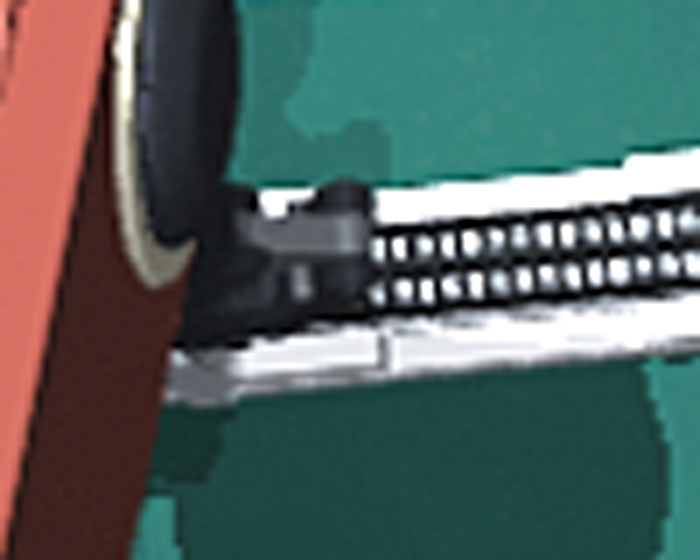

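View pics/scene4.png

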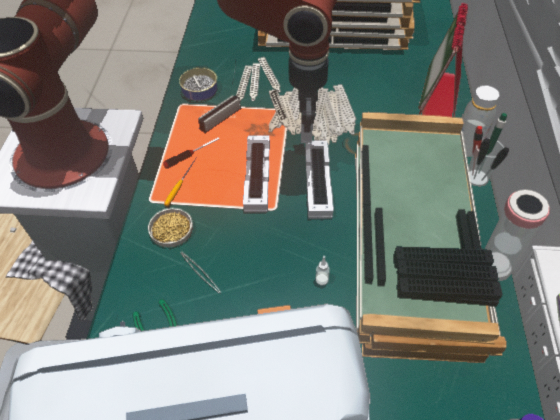

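Run:
```python
from h import *
d=pickle.load(open("im4.pkl","rb"));w=d["wrist"]
from station import ctrl
o=ctrl.get_obs();Ri=R.from_rotvec(o["tool_rot"]).inv();zf=o["tool_pos"][2]-.0391
f=lambda u,v,z:(Ri.apply(pt(w,200+u/5,150+v/5,z,1)-o["tool_pos"])*1000).round(1)
for n,a in dict(eb1=(320,90,.028),eb2=(322,300,.028),eb3=(324,375,.028),c1=(446,120,.036),c2=(445,295,.036),foot1=(345,343,zf),foot2=(428,343,zf),bl1=(332,357,zf+.005),bl2=(437,357,zf+.005),hi1=(318,456,zf+.036),hi2=(447,456,zf+.036), rT=(380,82,.028),rB=(380,313,.028)).items():print(n,f(*a))
```

```text
eb1 [38.7 -8.9 60. ]
eb2 [11.  -8.9 59.9]
eb3 [ 0.6 -8.7 59.9]
c1 [36.3  6.8 52. ]
c2 [14.   6.9 51.9]
foot1 [11.8 -5.5 39.1]
foot2 [11.8  4.4 39.1]
bl1 [11.8 -6.9 34.1]
bl2 [11.8  5.3 34.1]
hi1 [12.  -7.4  3.1]
hi2 [12.   5.2  3.1]
rT [39.7 -1.3 60. ]
rB [ 9.2 -1.3 59.9]
```

>>> play_rows([
  [[1,1.2,-0.04,0,0,0,0],[1,2.44,-0.04,0,0,0,0],[1,2.44,-0.04,0,0,0,0],[1,2.44,-0.04,0.8,0,0,0],[1,2.44,-0.04,1.4,0,0,0],[1,2.44,-0.04,1.8,0,0,0],[1,2.44,-0.04,1.8,0,0,0]],
])

```text
t: 6.75
tool_pos: [0.5876, 0.0244, 0.0692]
tool_rot: [3.139, 0.123, 0.004]
contact_force: [-0.4, -0.3, -0.6]
opening: 0.0131
```

```bash
python3 snap.py 5 wrist;  python3 - <<'E'
from h import *
d=pickle.load(open("im5.pkl","rb"));w=d["wrist"]["color"][:,:,::-1]
cv2.imwrite("pics/w5a.png",cv2.resize(w[170:290,200:350],None,fx=5,fy=5,interpolation=cv2.INTER_CUBIC))
E
```

```text
6.8 [0.5879 0.0243 0.0697] [[0.997, 0.078, 0.003], [0.078, -0.997, -0.0], [0.003, 0.001, -1.0]] [-0.4 -0.2 -1.5] 0.012861446558302734
```

View pics/w5a.png

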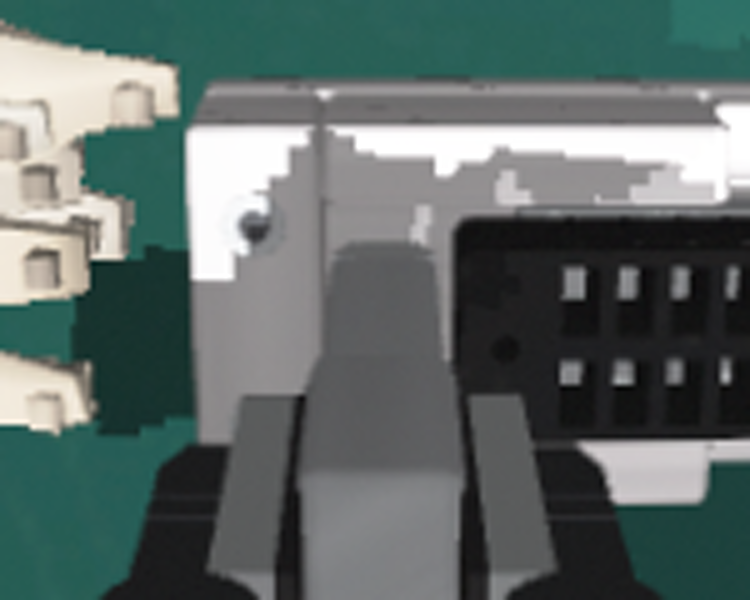

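>>> play_rows([
  [[1,0,0.03,0.3,0,0,0],[1,0,0.03,0.7,0,0,0],[1,0,0.03,1.1,0,0,0],[1,0,0.03,1.5,0,0,0],[1,0,0.03,1.8,0,0,0],[1,0,0.03,2.1,0,0,0],[1,0,0.03,2.1,0,0,0]],
])

```text
t: 7.68
tool_pos: [0.5878, 0.024, 0.0483]
tool_rot: [3.139, 0.123, 0.004]
contact_force: [-1.0, 0.3, -1.3]
opening: 0.0129
```

>>> play_rows([
  [[1,0,0,0.1,0,0,0],[1,0,0,0.2,0,0,0],[1,0,0,0.25,0,0,0],[1,0,0,0.25,0,0,0]],
])

```text
t: 8.18
tool_pos: [0.5881, 0.024, 0.0471]
tool_rot: [3.139, 0.123, 0.004]
contact_force: [-3.1, 0.1, 5.0]
opening: 0.013
```

>>> play_rows([
  [[0.6,0,0,0,0,0,0],[0.5,0,0,0,0,0,0],[0.3,0,0,0,0,0,0],[0.1,0,0,0,0,0,0],[0.1,0,0,0,0,0,0],[0.1,0,0,0,0,0,0]],
])

```text
t: 8.93
tool_pos: [0.5881, 0.0241, 0.047]
tool_rot: [3.139, 0.123, 0.004]
contact_force: [-0.7, 0.8, -0.3]
opening: 0.0383
```

```bash
python3 snap.py 6 wrist
```

```text
8.975 [0.5881 0.024  0.0471] [[0.997, 0.078, 0.003], [0.078, -0.997, -0.0], [0.003, 0.001, -1.0]] [ 0.2 -0.2 -0.2] 0.038404010858668056
```

View pics/wrist6.png

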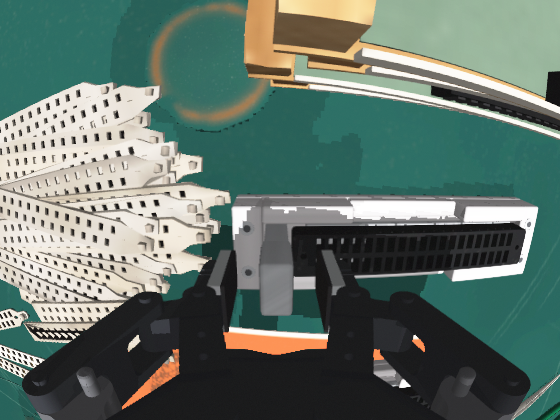

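>>> play_rows([
  [[0.1,0,0,-2,0,0,0],[0.1,0,0,-5,0,0,0],[0.1,0,0,-9,0,0,0],[0.1,0,0,-9,0,0,0],[1,0,4,-9,0,0,0],[1,0,8.4,-9,0,0,0],[1,0,8.4,-6,0,0,0],[1,0,8.4,-4,0,0,0],[1,0,8.4,-3,0,0,0],[1,0,8.4,-3,0,0,0]],
])

```text
t: 10.22
tool_pos: [0.5939, -0.059, 0.0761]
tool_rot: [-3.139, -0.124, -0.001]
contact_force: [-0.2, 0.1, 0.7]
opening: 0.0005
```

```bash
python3 snap.py 7 wrist top scene
```

```text
10.375 [ 0.5954 -0.0595  0.0782] [[0.997, 0.079, 0.004], [0.079, -0.997, -0.001], [0.004, 0.001, -1.0]] [-0.2 -0.5 -0.6] -4.671223350284756e-05
```

View pics/wrist7.png

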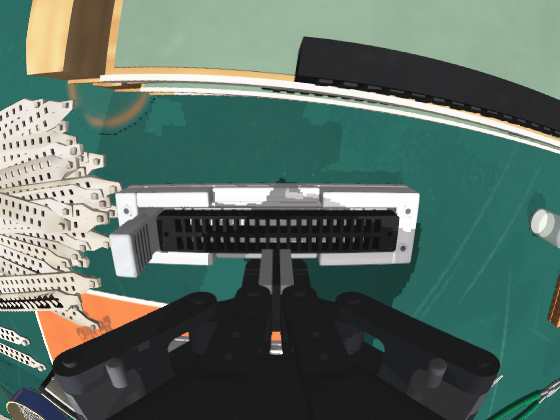

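>>> play_rows([
  [[1,0,0,2,0,0,0],[1,0,0,3.5,0,0,0],[1,0,0,4.1,0,0,0],[1,0,0,4.4,0,0,0],[1,0,0,4.7,0,0,0],[1,0,0,5.0,0,0,0],[1,0,0,5.0,0,0,0],[1,0,0,5.0,0,0,0]],
])

```text
t: 11.38
tool_pos: [0.596, -0.0591, 0.0295]
tool_rot: [3.139, 0.124, 0.007]
contact_force: [-3.7, 2.6, 5.6]
opening: 0.0003
```

>>> play_rows([
  [[1,0,0,0.15,0,0,0],[1,0,0,0.3,0,0,0],[1,0,0,0.4,0,0,0],[1,0,0,0.4,0,0,0],[1,0,0,0.4,0,0,0]],
])

```text
t: 12.0
tool_pos: [0.5963, -0.0591, 0.0275]
tool_rot: [-3.139, -0.124, -0.007]
contact_force: [-6.3, 1.8, 10.9]
opening: 0.0006
```

>>> play_rows([
  [[1,-0.05,0,0.2,0,0,0],[1,-0.1,0,0.35,0,0,0],[1,-0.1,0,0.4,0,0,0],[1,-0.1,0,0.4,0,0,0],[1,-0.1,0,0.4,0,0,0]],
])

```text
t: 12.62
tool_pos: [0.5964, -0.059, 0.0275]
tool_rot: [-3.139, -0.124, -0.008]
contact_force: [-10.8, 3.4, 18.1]
opening: -0.0001
```

```bash
python3 snap.py 8 wrist top scene
python3 - <<'E'
from h import *
d=pickle.load(open("im8.pkl","rb"));w=d["wrist"]["color"][:,:,::-1]
cv2.imwrite("pics/w8a.png",cv2.resize(w[180:330,90:290],None,fx=4,fy=4,interpolation=cv2.INTER_CUBIC))
w=d["scene"]["color"][:,:,::-1]
cv2.imwrite("pics/s8a.png",cv2.resize(w[110:230,230:350],None,fx=5,fy=5,interpolation=cv2.INTER_CUBIC))
E
```

```text
12.775 [ 0.5964 -0.0591  0.0274] [[0.997, 0.079, 0.005], [0.079, -0.997, 0.0], [0.005, -0.0, -1.0]] [-9.4  3.4 19.2] -0.00038258340936330127
```

View pics/wrist8.png

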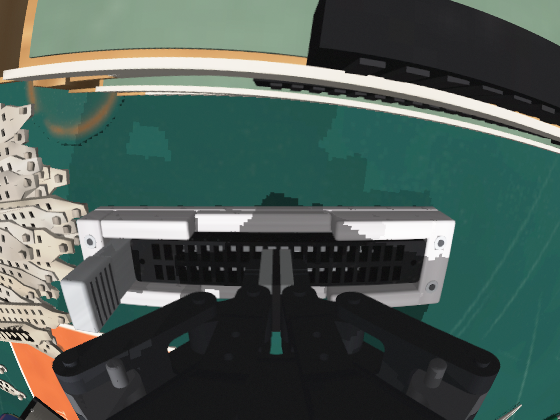

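View pics/w8a.png

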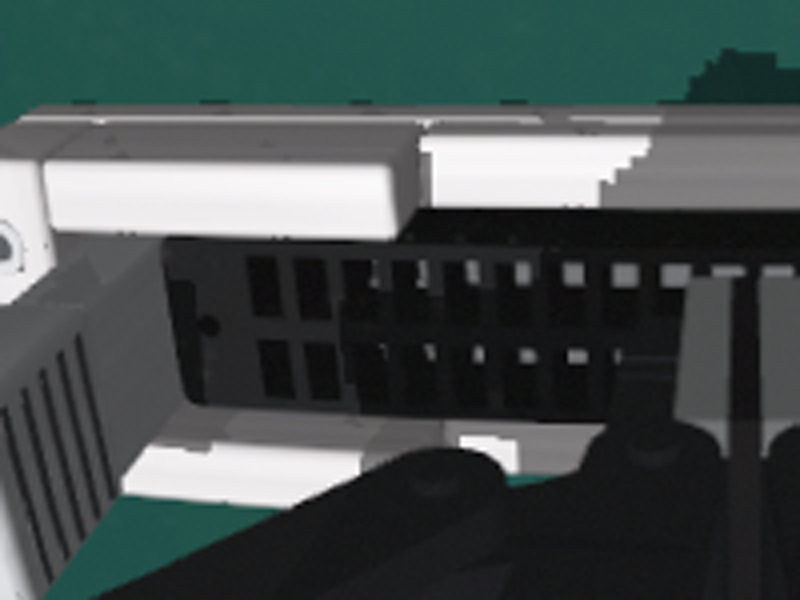

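View pics/s8a.png

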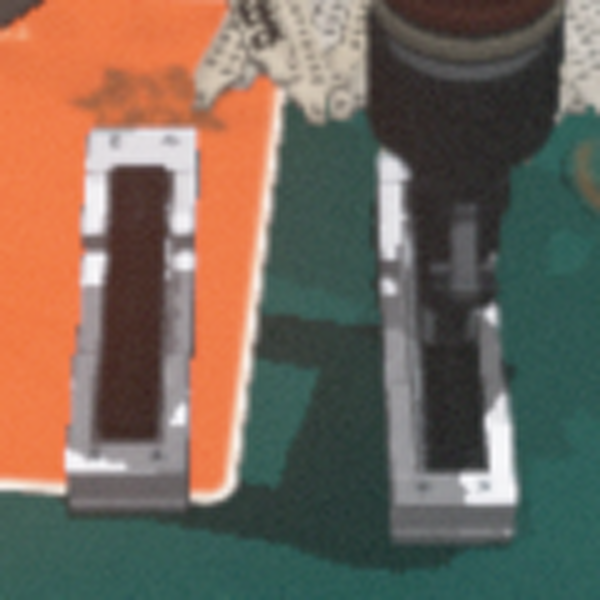

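Run:
```python
from h import *
d=pickle.load(open("im8.pkl","rb"));w=d["wrist"];im=w["color"][:,:,::-1].copy()
c=np.array([.588,.024]);x=np.array([.997,.078]);y=np.array([-.078,.997])
for z,hx,hy in((.072,13,7),(.044,13,7)):
  for sx in(-1,1):
    for sy in(-1,1):
      p=projw(w,[*(c+x*sx*hx/1e3+y*sy*hy/1e3),z]);cv2.circle(im,tuple(int(round(v*8)) for v in p),6,(0,0,255) if z>.05 else (0,255,0),-1,cv2.LINE_AA,3)
# comb corners flush (z=.028): local from cradle centre
cc=c-y*.076
for a,b in((13,67.5),(-13,67.5),(13,-84),(-13,-84)):
  p=projw(w,[*(cc+x*a/1e3+y*b/1e3),.028]);cv2.circle(im,tuple(int(round(v*8)) for v in p),6,(255,0,255),-1,cv2.LINE_AA,3)
cv2.imwrite("pics/w8b.png",cv2.resize(im[180:340,50:250],None,fx=3.7,fy=3.7,interpolation=cv2.INTER_CUBIC))
```

```text
(no output)
```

View pics/w8b.png

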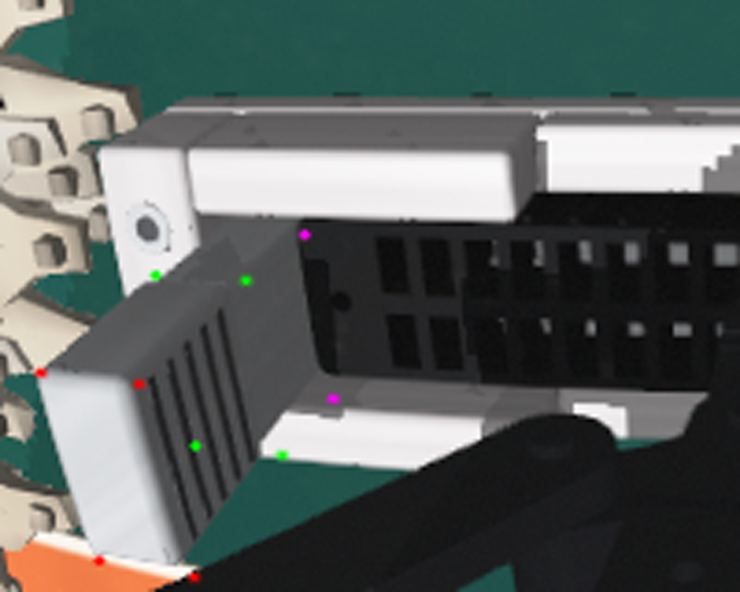

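>>> play_rows([
  [[1,-0.05,0,0.35,0,0,0],[1,-0.05,0,0.4,0,0,0],[1,-0.05,0,0.4,0,0,0],[1,-0.05,0,0.4,0,0,0],[1,-0.05,0,0.4,0,0,0],[1,-0.05,0,0.4,0,0,0]],
])

```text
t: 13.52
tool_pos: [0.5964, -0.0591, 0.0274]
tool_rot: [-3.139, -0.125, -0.007]
contact_force: [-11.4, 2.0, 21.2]
opening: -0.0
```

```bash
python3 -c "
from station import ctrl
o=ctrl.get_obs();print(o['t'],o['tool_pos'],o['contact_force'],abs(o['dq']).max());print(ctrl.finish_job())"
```

```text
13.525 [ 0.59644313 -0.05905087  0.02741191] [-11.39050113   2.00411331  21.15567581] 0.0020032464455221046
the job is handed in; nothing more can be done
None
```

I took the packing piece from its holder and seated it foot down in the wide gap of the farther cradle (A). I let go of it there, then pressed that comb down with the shut fingers and handed the job in at 13.5 s, still pressing.

- **Piece:** it reached the gap floor at the expected height, foot about 8 mm above the desk, with about 6 N of contact. The last wrist view shows it upright, with its top corners within 1–2 mm of where I expected them.
- **Comb in A:** it is at its stop. The tool height held at 27.4–27.5 mm while the push rose from 11 to 21 N, so 0.5 mm below the nominal 28 mm flush height, which I put down to calibration.
- **Comb in B:** I never touched it, and the scene picture taken while pressing shows it undisturbed.

**What disagreed:**
- **Camera positions:** the top and wrist views placed the gap about 2 mm apart along the cradle, so I re-measured it against the held piece just before inserting.
- **Comb A position:** the press carries a steady sideways force of about 11 N. It moved comb A about 2 mm across its own cradle, towards the far rail.

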